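Load a reagent cartridge past the sprung dust flap

TASK

Take the grey reagent cartridge out of its stand and load it into the slot on top of the bench analyser: push the sprung dust flap down with the cartridge's foot, hold it open and slide the cartridge in past it until it has pushed the stiff cradle inside fully down to its stop. Feel for the stop and do not force it - the analyser must never be pressed with more than 25 N. Then let go, leaving the cartridge standing upright in the slot, and leave the bottle, jar and tip box alone.

Things in the scene. Friction and masses are not known exactly. Their poses are not given: they have to be found in the camera images.
- cartridge: Loose flat grey plastic cartridge, paper label, dark ribs near its top, 0.11 to 0.21 kg, upright in its stand. 20 thick (x) x 60 wide (y) x 140 tall (z); the lowest 8 is a foot 17 x 57. Origin at the centre of its underside, z up. Either way round fits. Grip it across its 20 thickness, more than 95 above its underside; a 60 N grip does not hurt it.
- cartridge_foot (a point): Centre of the cartridge's underside (same point as its origin).
- cartridge_top (a point): Centre of the cartridge's top face, 140 above the underside.
- stand: Fixed white stand: base 80 x 110 x 8 with an open pocket, 26 x 66 inside, 36 x 76 outside, long side along its y, walls rising to 58 above the bench. Origin at the centre of its underside; pocket floor 13 above the bench. Lift the cartridge more than 50 to clear it.
- analyser: Fixed white bench analyser, 160 deep (x from -75 to +85) x 200 wide (y) x 120 tall; origin on the bench under the centre of the cartridge slot, z up. A dark display is on its -x face; the slot is in its flat top, long side along its y.
- mouth (a point): Centre of the cartridge's place in the slot, at the level of the analyser's top, 120 above the bench; axes as the analyser's. The mouth reaches from x -15 to +23 and y -37 to +37; its -x and y edges are bevelled, 10 deep.
- shaft (a point): 60 below the mouth point, same axes. Below the flap a ramp on the +x side (40 to 55 below the top) narrows the slot to a shaft, x -11.5 to +11.5, y -32 to +32: a cartridge centred on it and turned like the analyser has 1.5 free on each face and 2 on each edge. On its floor is the cradle.
- flap (a joint): Steel dust flap across the mouth, 5 below the top, 32 x 61, hinged along the mouth's +x long edge. 0 rad = shut, level; grows as it swings down into the slot, to 1.5; a spring shuts it. Pushing it down with the cartridge takes about 2 to 5 N; then it leans on the cartridge's +x face at about 1.2 rad and pushes it towards -x with about 3 N.
- cradle (a joint): How far the cradle under the cartridge has been pushed: 0 = up, 0.008 m = on its hard stop. When up, its top is 66 to 82 below the mouth (differs each time, hidden), so the home depth is 74 to 90. No spring: it moves stiffly at about 5 N and stays where left, even under the cartridge's weight; at the stop force rises steeply. 10 to 18 N at 5 to 10 mm/s is enough.
- amber_bottle: Loose brown glass bottle, 72 across, 170 tall; origin under its centre. Leave alone.
- wash_jar: Loose white jar, 68 across, 120 tall; origin under its centre. Leave alone.
- tip_box: Loose pipette-tip box, blue with a clear lid, 80 x 120 x 80; origin under its centre. Leave alone.
There are look-alikes about, which are no part of the job. There is more than one size of the cartridge; the one meant has the size given above.

How it is judged:
On the way, in this order (a step that is already met when the one before it is completed fails the run):
1. the cartridge is lifted clear of its stand (z of cartridge_foot in the frame of stand above 0.062 m and contact force between the fingers and cartridge above 1 N), for 0.1 s.
2. the held cartridge pushes the flap down and holds it open, its foot in the slot (value of joint flap above 0.8 rad and z of cartridge_foot in the frame of mouth below -0.025 m and horizontal distance between cartridge_foot and mouth below 0.012 m and contact force between the fingers and cartridge above 1 N), for 0.1 s.
3. the still held cartridge is home, with the cradle pushed down to its stop (z of cartridge_foot in the frame of mouth below -0.07 m and horizontal distance between cartridge_foot and mouth below 0.008 m and angle between cartridge's own z axis and vertical below 0.08 rad and angle between the y axis of cartridge and the y axis of analyser, either way round below 0.1 rad and value of joint cradle above 0.0068 m and contact force between the fingers and cartridge above 1 N), for 0.1 s.
At the end, for the whole second after the job is handed in: The cartridge stands released and at rest in the slot, foot down, more than 70 mm deep, within 8 mm of the slot's centre, upright within 0.08 rad and square to the slot within 0.1 rad, holding the flap open (over 0.8 rad), with the cradle pushed down more than 6.8 of its 8 mm (z of cartridge_foot in the frame of mouth below -0.07 m and horizontal distance between cartridge_foot and mouth below 0.008 m and angle between cartridge's own z axis and vertical below 0.08 rad and angle between the y axis of cartridge and the y axis of analyser, either way round below 0.1 rad and value of joint cradle above 0.0068 m and value of joint flap above 0.8 rad and linear speed of cartridge below 0.02 m/s); the robot touches nothing.
It fails at once if the cartridge presses the analyser (walls, flap or cradle) with more than 25 N (contact force between cartridge and analyser above 25 N).
It fails at once if the robot presses the analyser itself with more than 25 N (contact force between any of the fingers, the arm and analyser above 25 N).
It fails at once if the amber bottle is moved more than 20 mm or tipped (distance of amber_bottle from where it was at the start of the episode above 0.02 m or angle between amber_bottle's own z axis and vertical above 0.2 rad).
It fails at once if the wash jar is moved more than 20 mm or tipped (distance of wash_jar from where it was at the start of the episode above 0.02 m or angle between wash_jar's own z axis and vertical above 0.2 rad).
It fails at once if the tip box is moved more than 20 mm or tipped (distance of tip_box from where it was at the start of the episode above 0.02 m or angle between tip_box's own z axis and vertical above 0.2 rad).
It also fails if it takes over 54 s, if anything falls off the work surface, if the arm or the gripper's body presses on something with over 40 N, if the wrist force passes 120 N, or if a joint passes its speed limit or range.

ROBOT

A 6-joint arm with a two-finger parallel gripper is mounted at the origin on the work surface. World frame = base frame: x ahead of the robot, y to its left, z up, the work surface at z = 0. Lengths are in m, angles in rad, forces in N, time in s.
With the tool pointing down it reaches from about 0.35 to 0.85 m from the base axis. Payload 8.1 kg.
Tool frame: the origin (TCP) lies at the very end of the fingers, on their centre line; the grasp point (between the pads) lies 19 mm behind it; z points along the fingers, y is the line along which they close (so a half turn about z gives the same grasp; the last joint's range is limited). The gripper opens to 93 mm and grips with 3 to 60 N. Pads are 15 mm wide; open, the fingers measure 128 mm over their backs; the gripper's body (75 mm by 188 mm) begins 65 mm behind the grasp point.
Start: joints at [-0.085, 0.13, 1.488, -0, 1.523, -0.085], TCP at [0.6, 0, 0.219] pointing down, gripper open.
Joint ranges: [-2.96, 2.96], [-0.89, 2.26], [0.02, 2.5], [-1.34, 4.48], [0, 2.73], [-2.66, 2.66]. Speed limits (rad/s): [2.39, 2.39, 2.79, 3.14, 3.14, 3.14].

INTERFACE

Orientations are given as a rotation vector (axis times angle).
In Python, from plant import monitor, eyes, ticket gives the robot as it stands.
- The arm moves only by the tool arm_command, never from a script. Its argument "deltas" is a list that holds one entry, the list of rows, each a list of 6 numbers: the shift along the world's x, y, z in cm, then the turn, a rotation vector about the world's x, y, z in degrees. In form: [[[tx, ty, tz, rx, ry, rz], ...]]. A call has 1 to 12 rows; each row shifts and turns the commanded pose from where the row before left it; what a row does not reach is not made up. A row lasts 1/12 s, in which the tool goes at most 41.7 mm and 7.16 degrees, less where a joint would pass 70% of its speed; a pose out of reach is approached as far as the arm can. A call is refused whole if a number of a shift passes 4.17 or a number of a turn 7.16, either way. A call with a gripper value outside its range is refused whole. "gripper" is the opening, from -1 (shut) to 1 (fully open), set as the call begins (left out, the last holds). The fingers move at their own pace and stop on an object; "squeeze" is the grip in N (left out, the last holds). Time passes only in rows, so rows that do not move let the fingers close. It gives the time, the measured TCP pose, the force, the opening and the grip force at its end, in the units of the state.
- monitor.read_state(): the state, without advancing time (a new reading comes with each control period).
- eyes.read_camera(name): name is "scene" or "side" or "wrist"; returns the picture (420x560x3 uint8, blue, green, red); there is no depth.
- eyes.camera_model(name): a dict with "fx", "fy", "cx", "cy" (pixels), "rvec" (rotation vector, rad) and "tvec" (3), from world to camera coordinates, as OpenCV has them. Camera axes: x right, y down, z forward; pixel columns grow to the right and rows downward; lengths in m; the calibration is good to about 2 mm. A picture is of the moment at which its call begins: read the wrist's pose just before it. camera_model takes no time and is no camera call; for the wrist camera it gives the pose at the moment of the call.
- ticket.close_job(): hands the job in; it is judged then, once.
The state is a dict: "t": time; "q": joint angles; "dq": joint speeds; "joint_torque": joint torques, N m; "tool_pos": TCP position; "orientation": TCP orientation; "force": force on the tool from outside, world axes, zero at the start; "wrist_torque": the same for the moment, N m; "opening": finger opening in m; "gripper_force": force on a finger pad.
Only numpy, scipy, OpenCV 4.12 (cv2) and the standard library are available. Lean on these libraries where they do the work, as an engineer would, in place of code of your own. Each camera call takes 0.05 s, during which the arm holds its last target. There are 200 camera calls.

## Working session

There is one attempt and no reset: what is moved stays moved. The work goes in short steps, Python scripts to look and compute and a tool call to move; the robot and the scene stay as the last step left them, time stands still between calls to the robot, and variables do not carry over. Pictures are saved under pics/ and viewed, at most 10 in all, crops included, and the job is handed in when it is done.

Besides the shell and the picture viewer there is one more tool, called after "Request:" as name(argument=value, ...), one argument or row to a line, values as JSON. arm_command: Moves the arm, as the interface text tells. Its arguments: {"type":"object","properties":{"deltas":{"type":"array"},"gripper":{"type":"number"},"squeeze":{"type":"number"}},"required":["deltas"]}

```bash
mkdir -p pics; ls
cat > h.py <<'E'
import numpy as np,cv2
from plant import monitor,eyes,ticket
def cam(n):
    m=eyes.camera_model(n);R=cv2.Rodrigues(np.array(m['rvec'],float))[0]
    K=np.array([[m['fx'],0,m['cx']],[0,m['fy'],m['cy']],[0,0,1.]]);return K,R,np.array(m['tvec'],float).ravel()
def plane(c,uv,z):
    K,R,t=c;C=-R.T@t;d=R.T@np.linalg.inv(K)@np.array([uv[0],uv[1],1.]);return C+d*(z-C[2])/d[2]
def proj(c,P):
    K,R,t=c;p=(K@(R@np.atleast_2d(P).T+t[:,None])).T;return p[:,:2]/p[:,2:]
E
python3 - <<'E'
from h import *
a=eyes.read_camera('scene');b=eyes.read_camera('side')
cv2.imwrite('pics/scene.png',a);cv2.imwrite('pics/side.png',b)
cv2.imwrite('pics/wrist.png',eyes.read_camera('wrist'))
for n in('scene','side','wrist'):
    K,R,t=cam(n);print(n,K[0,0],-R.T@t,R[2])
print(monitor.read_state())
E
```

```text
pics
scene 488.5407266565014 [1.31595118 0.01781787 0.74515824] [-0.74405868 -0.00921975 -0.66805065]
side 425.3659154657531 [ 0.58713307 -0.61114286  0.52319688] [ 0.02680746  0.84528209 -0.5336474 ]
wrist 308.1041453701579 [0.60068673 0.08272714 0.38392172] [-0.00230465 -0.30063299 -0.95373712]
{'t': 0.15, 'q': array([-8.53892767e-02,  1.30989262e-01,  1.48901197e+00,  1.40003850e-05,
        1.52297616e+00, -8.53659723e-02]), 'dq': array([ 0.0018883 , -0.00400832, -0.00223037, -0.00078781, -0.00105738,
       -0.00157962]), 'joint_torque': array([ 8.59073725e-05, -5.60473788e+01, -4.92333663e+01,  7.68201635e-02,
        3.05504061e-02, -1.41810942e-04]), 'tool_pos': array([5.99578247e-01, 7.01750388e-05, 2.17836893e-01]), 'orientation': array([-2.22071263e+00, -2.22065937e+00,  1.38402248e-03]), 'force': array([ 0.25514426,  0.35688474, -0.84938869]), 'wrist_torque': array([-0.09267376,  0.01512489,  0.01421262]), 'gripper_force': 0.0, 'opening': 0.09311689299620961}
```

View pics/scene.png

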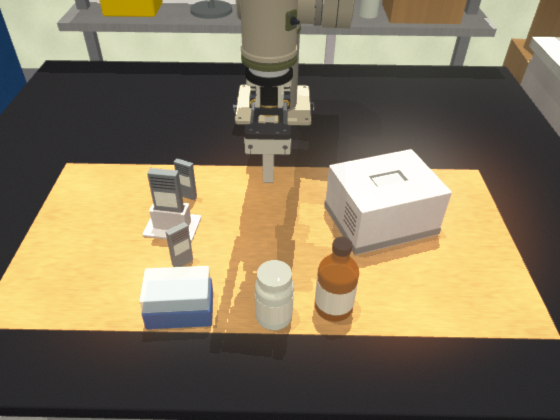

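View pics/side.png

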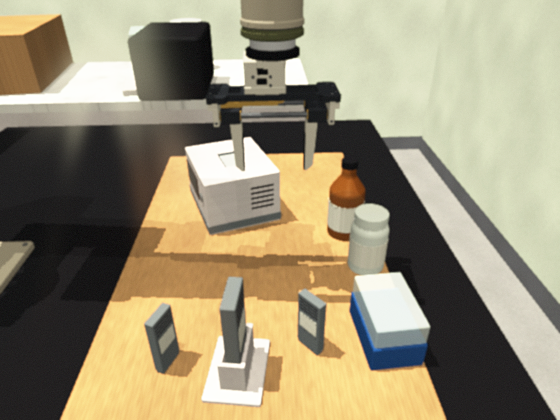

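Scene: there are three grey cartridges: one in the white stand (scene 167,190; side 235,310) and two small ones on the bench (scene 186,180 and 179,245; side 163,338 and 312,322). The tall one in the stand fits the description, because it has ribs and a label and it stands in the stand. The analyser is at scene (385,200) and side (232,185). I'll confirm in an enlarged crop.

Run:
```python
from h import *
a=cv2.imread('pics/scene.png');b=cv2.imread('pics/side.png')
r=lambda im,x,y,w,h:cv2.resize(im[y:y+h,x:x+w],(400,300),interpolation=cv2.INTER_CUBIC)
cv2.imwrite('pics/c1.png',np.vstack([np.hstack([r(a,120,150,133,100),r(a,320,150,133,100)]),np.hstack([r(b,140,270,200,150),r(b,170,130,133,100)])]))
```

```text
(no output)
```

View pics/c1.png

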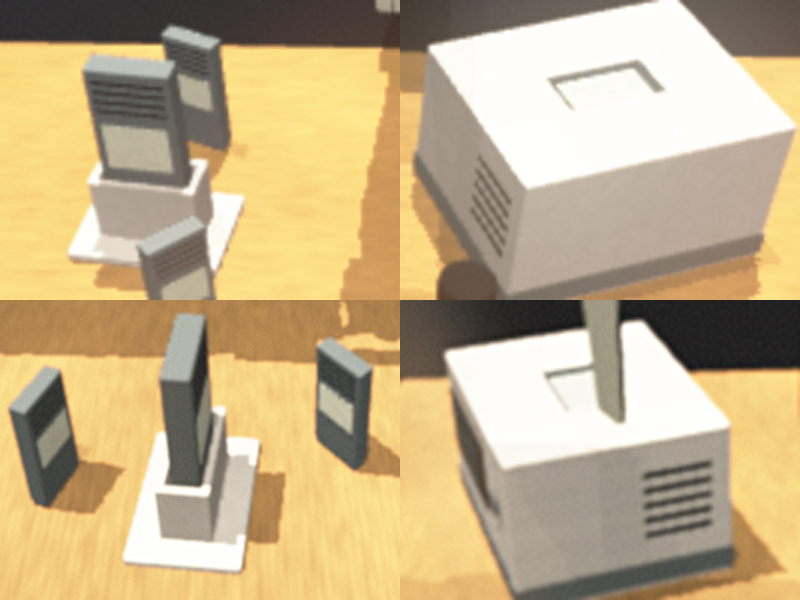

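The crop confirms it: the tall cartridge with ribs and label is in the stand, and the other two are visibly smaller. The analyser's display is on its -x face, towards the robot, and the shut flap is in the slot.

```bash
cat >> h.py <<'E'
from scipy.optimize import least_squares
def fit(obs,x0):
    # obs: list of (cam, pts local Nx3, uv Nx2); pose x,y,yaw
    def f(p):
        c,s=np.cos(p[2]),np.sin(p[2]);M=np.array([[c,-s,0],[s,c,0],[0,0,1]])
        return np.concatenate([(proj(k,np.array(P)@M.T+[p[0],p[1],0])-uv).ravel() for k,P,uv in obs])
    r=least_squares(f,x0,loss='soft_l1');return r.x,np.abs(r.fun).max(),np.round(r.fun,1)
E
python3 - <<'E'
from h import *
S=cam('scene');D=cam('side')
A=[[-.075,-.1,.12],[-.075,.1,.12],[.085,.1,.12],[.085,-.1,.12]]
a1=[[330,165],[409.8,150.7],[451.3,192.6],[361.6,212.5]]
a2=[[204.9,185.9],[185,147.3],[250.5,137.3],[279,172.6]]
print(fit([(S,A,np.array(a1)),(D,A,np.array(a2))],[.6,.2,0]))
z=.153
c1=[[.01,-.03,z],[.01,.03,z]];u1=[[148.6,173.3],[177.2,173.9]]
c2=[[-.01,-.03,z],[.01,-.03,z],[-.01,.03,z],[.01,.03,z]];u2=[[220,310],[235,308.5],[229,277.5],[244,278.5]]
print(fit([(S,c1,np.array(u1)),(D,c2,np.array(u2))],[.6,-.2,0]))
K,R,t=cam('wrist');s=monitor.read_state();Rt=cv2.Rodrigues(s['orientation'])[0];C=-R.T@t
print(Rt,Rt.T@(C-s['tool_pos']),Rt.T@R.T)
for uv,z in [((343,310),.0),((274,318),0),((178,320),0)]: print(plane(S,uv,z))
E
```

```text
(array([0.50296897, 0.24562768, 0.33427754]), np.float64(1.4672947210937082), array([-1.5,  0.4,  1. , -1.3,  0. ,  0.2, -0.4,  0.4, -0.7, -0.3, -0.1,
       -0.2, -0.3, -0.3,  1. , -1.1]))
(array([ 0.54051011, -0.21254558, -0.12212874]), np.float64(2.435989842908185), array([-2.4,  0.2, -1.7,  2.3, -0.7, -1.3,  0.8,  1.1, -0.5, -2. , -0.4,
       -2.2]))
[[ 2.40743384e-05  9.99999050e-01 -1.37849429e-03]
 [ 9.99999991e-01 -2.38923569e-05  1.32031069e-04]
 [ 1.31998008e-04 -1.37849745e-03 -9.99999041e-01]] [ 0.08267891  0.00087756 -0.16607528] [[-7.22022564e-04 -9.53699921e-01 -3.00758938e-01]
 [ 9.99999417e-01 -4.47157462e-04 -9.82740892e-04]
 [ 8.02753307e-04 -3.00759472e-01  9.53699688e-01]]
[0.75527577 0.14426101 0.        ]
[0.77637178 0.01552144 0.        ]
[ 0.78493068 -0.16015098  0.        ]
```

View pics/wrist.png

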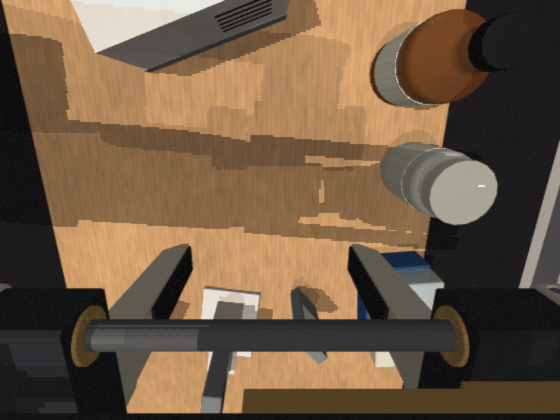

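Request:
arm_command(
  deltas=[
    [[-0.9,-2.9,1.2,0,0,-1],[-0.9,-2.9,1.2,0,0,-1],[-0.9,-2.9,1.2,0,0,-1],[-0.9,-2.9,1.2,0,0,-1],[-0.9,-2.9,1.2,0,0,-1],[-0.9,-2.9,1.2,0,0,-1],[-0.6,-3.6,1.0,0,0,-1],[0,0,0,0,0,0],[0,0,0,0,0,0],[0,0,0,0,0,0]],
  ],
  gripper=1,
)

```text
t: 0.98
tool_pos: [0.5399, -0.2097, 0.3]
orientation: [-2.353, -2.08, -0.0]
force: [-0.1, -0.1, -0.8]
opening: 0.0931
gripper_force: 0.0
```

Run:
```python
from h import *
s=monitor.read_state();print(s['t'],s['tool_pos'],s['orientation']);import pickle
c=cam('wrist');im=eyes.read_camera('wrist');cv2.imwrite('pics/w2.png',im);pickle.dump(c,open('w2.pkl','wb'))
P=[[sx*.01,sy*.03,.153] for sx in(-1,1) for sy in(-1,1)]
co,si=np.cos(-.122),np.sin(-.122);print(proj(c,np.array(P)@np.array([[co,-si,0],[si,co,0],[0,0,1]]).T+[.5405,-.2125,0]))
```

```text
0.9833 [ 0.5398723  -0.20968583  0.30004098] [-2.35265003e+00 -2.08039940e+00 -2.03228916e-04]
[[260.71147204 221.36815958]
 [260.11990051 166.30054496]
 [279.1967851  221.35311913]
 [279.66063843 166.27816422]]
```

View pics/w2.png

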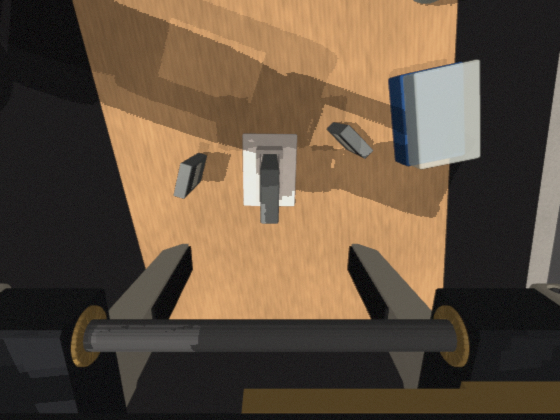

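The wrist view shows the cartridge top at about (270,195), with the stand base square to it. I'll enlarge it to measure.

Run:
```python
from h import *
im=cv2.imread('pics/w2.png');cv2.imwrite('pics/c2.png',cv2.resize(im[125:235,230:310],(436,600),interpolation=cv2.INTER_CUBIC))
g=im.astype(int).sum(2)
for r in (180,190,200,210,215): print(r,g[r,252:290])
print(g[150:230,270])
```

```text
180 [693 690 690 687 677 680 668 506 269 204 219 216 215 218 219 219 217 217
 218 211 222 222 219 214 217 211 218 356 443 460 468 481 487 485 489 486
 491 490]
190 [691 694 690 691 685 681 671 509 292 259 269 281 275 281 283 277 279 282
 281 270 282 272 274 278 275 265 254 357 446 460 475 479 477 483 480 483
 480 485]
200 [692 690 690 689 685 684 674 512 274 251 271 279 268 281 282 278 276 282
 275 273 275 276 274 270 274 258 317 624 663 670 684 690 688 688 689 690
 687 684]
210 [434 436 436 443 460 456 452 441 341 376 410 415 417 407 301 277 270 278
 268 269 268 266 270 270 269 249 227 405 439 451 454 454 458 455 444 434
 446 464]
215 [450 451 442 435 444 453 449 446 363 379 414 417 394 295 279 271 273 272
 274 273 271 276 274 267 274 247 283 423 445 445 463 458 442 449 457 458
 452 458]
[341 371 372 354 198 157 162 156 156 147 151 155 158 148 153 162 155 144
 159 166 203 213 215 215 215 212 219 214 220 217 218 219 215 211 213 228
 274 280 279 274 281 278 281 275 283 277 280 278 272 270 275 278 279 271
 276 277 274 276 277 271 268 274 268 270 270 274 269 268 274 264 273 271
 276 316 437 448 443 442 437 433]
```

View pics/c2.png

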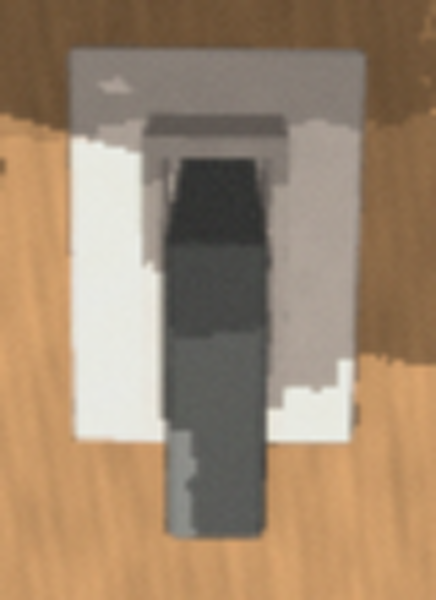

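Run:
```python
from h import *
import pickle
c=pickle.load(open('w2.pkl','rb'));z=.153
P=[[-.01,.03,z],[.01,.03,z],[-.01,-.03,z],[.01,-.03,z]]
print(fit([(c,P,np.array([[259.3,169.5],[279.2,169.5],[259.9,223],[278,223]]))],[.54,-.21,-.12]))
# stand base corners z=.008 (crop/5.45+offset)
B=[[-.04,.055,.008],[.04,.055,.008],[-.04,-.055,.008],[.04,-.055,.008]]
u=np.array([[70,48],[364,50],[75,439],[352,440]])/5.45+[229.6,124.6]
print(fit([(c,B,u)],[.54,-.21,-.12]))
```

```text
(array([ 0.53930301, -0.21507171, -0.12892605]), np.float64(0.7504651677284357), array([ 0.2, -0.7, -0.2, -0.5, -0.2,  0.6,  0.2,  0.8]))
(array([ 0.53886846, -0.21471837, -0.13129621]), np.float64(0.6642735074165955), array([-0.7, -0.4,  0.5, -0.3, -0.2,  0.3,  0.3,  0.5]))
```

Request:
arm_command(
  deltas=[
    [[-0.1,-0.5,-3.0,0,0,-0.4],[0,0,-4.0,0,0,0],[0,0,-4.0,0,0,0],[0,0,-4.0,0,0,0],[0,0,-2.3,0,0,0],[0,0,-1.0,0,0,0],[0,0,0,0,0,0],[0,0,0,0,0,0],[0,0,0,0,0,0]],
  ],
)

```text
t: 1.78
tool_pos: [0.5407, -0.2152, 0.1202]
orientation: [2.357, 2.072, 0.002]
force: [-0.2, -0.3, 0.7]
opening: 0.0925
gripper_force: 0.0
```

Request:
arm_command(
  deltas=[
    [[0,0,0,0,0,0],[0,0,0,0,0,0],[0,0,0,0,0,0],[0,0,0,0,0,0],[0,0,0,0,0,0],[0,0,0,0,0,0],[0,0,0,0,0,0],[0,0,0,0,0,0]],
  ],
  gripper=-1,
  squeeze=50,
)

```text
t: 2.45
tool_pos: [0.5389, -0.215, 0.1176]
orientation: [-2.36, -2.073, 0.0]
force: [0.1, 0.8, 0.3]
opening: 0.0443
gripper_force: 0.0
```

Request:
arm_command(
  deltas=[
    [[0,0,0,0,0,0],[0,0,0,0,0,0],[0,0,0,0,0,0],[0,0,0,0,0,0],[0,0,0,0,0,0],[0,0,0,0,0,0],[0,0,0,0,0,0],[0,0,0,0,0,0]],
  ],
)

```text
t: 3.12
tool_pos: [0.539, -0.215, 0.1176]
orientation: [-2.36, -2.074, 0.0]
force: [-0.1, -0.0, -0.3]
opening: 0.0194
gripper_force: 50.0
```

Request:
arm_command(
  deltas=[
    [[0,0,0.8,0,0,0],[0,0,1.6,0,0,0],[0,0,2.4,0,0,0],[0,0,2.4,0,0,0],[0,0,2.6,0,0,0],[0,0,2.6,0,0,0],[0,0,2.0,0,0,0],[0,0,0.8,0,0,0],[0,0,0,0,0,0],[0,0,0,0,0,0]],
  ],
)

```text
t: 3.95
tool_pos: [0.5389, -0.2149, 0.2691]
orientation: [-2.36, -2.073, 0.0]
force: [-0.5, 0.8, -1.7]
opening: 0.0196
gripper_force: 50.0
```

Request:
arm_command(
  deltas=[
    [[0,1.5,0,0,0,1.2],[0,3.0,0,0,0,2.5],[0,3.5,0,0,0,2.5],[0,3.8,0,0,0,2.5],[0,3.8,0,0,0,2.5],[0,3.8,0,0,0,2.5],[0,3.8,0,0,0,2.5],[0,3.8,0,0,0,2.5],[0,3.8,0,0,0,2.5],[0,3.3,0,0,0,2.5],[0,2.0,0,0,0,2.2],[0,0.5,0,0,0,1.2]],
  ],
)

```text
t: 4.95
tool_pos: [0.5371, 0.155, 0.2672]
orientation: [-1.798, -2.572, 0.003]
force: [0.5, 0.4, -1.9]
opening: 0.0194
gripper_force: 50.0
```

Request:
arm_command(
  deltas=[
    [[0,0,0,0,0,0],[0,0,0,0,0,0],[0,0,0,0,0,0],[0,0,0,0,0,0],[0,0,0,0,0,0]],
  ],
)

```text
t: 5.37
tool_pos: [0.5391, 0.1499, 0.2695]
orientation: [1.811, 2.567, -0.0]
force: [-0.5, 1.1, -1.7]
opening: 0.0197
gripper_force: 50.0
```

Run:
```python
from h import *
import pickle
s=monitor.read_state();print(s['t'],s['tool_pos'],s['orientation'],s['force'],s['opening'])
c=cam('wrist');im=eyes.read_camera('wrist');pickle.dump((c,s),open('w3.pkl','wb'));cv2.imwrite('pics/w3.png',im)
d=cam('side');sd=eyes.read_camera('side');cv2.imwrite('pics/side3.png',sd);cv2.imwrite('pics/scene3.png',eyes.read_camera('scene'))
```

```text
5.3667 [0.53913943 0.14986017 0.26954783] [ 1.81136360e+00  2.56681531e+00 -2.77365570e-04] [-0.47015562  1.05556235 -1.69072434] 0.019669465941021442
```

View pics/w3.png

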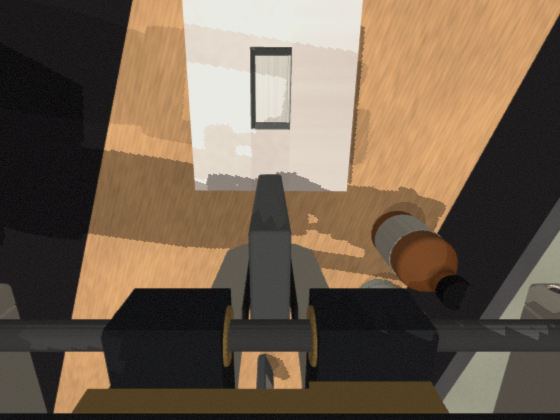

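The wrist view shows the mouth opening at about x 251–291, y 47–129, the analyser's near top edge at row 191, and the cartridge below it. I'll enlarge that region.

Run:
```python
from h import *
im=cv2.imread('pics/w3.png')
a=cv2.resize(im[35:145,235:307],(393,600),interpolation=cv2.INTER_CUBIC)
b=cv2.resize(im[0:195,180:310],(400,600),interpolation=cv2.INTER_CUBIC)
cv2.imwrite('pics/c3.png',np.hstack([a,b]))
g=im.astype(int).sum(2)
for r in (60,85,110,120): print(r,g[r,246:298])
for x in (260,270,280): print(x,g[42:60,x],g[115:136,x])
```

```text
60 [652 650 656 635 355 197 176 180 250 505 598 621 609 624 626 618 614 611
 608 615 608 601 600 604 617 618 618 602 598 590 595 595 597 603 609 615
 608 601 611 598 597 585 555 582 496 416 584 623 624 623 626 623]
85 [697 695 698 680 438 245 195 193 233 459 656 676 673 677 681 675 674 676
 674 681 679 672 666 669 674 682 684 668 662 665 667 668 673 678 680 675
 667 671 663 617 584 566 625 537 407 544 629 641 639 646 640 641]
110 [695 693 693 685 511 278 201 198 214 377 635 668 667 674 677 671 672 668
 668 678 671 661 657 660 674 681 674 660 662 660 659 667 668 672 680 665
 605 591 583 577 576 580 558 476 457 601 631 630 632 631 632 628]
120 [697 695 696 688 597 327 200 199 208 344 616 661 660 668 666 668 664 657
 610 599 594 577 564 577 592 591 585 571 569 574 573 575 585 591 589 578
 575 580 580 567 559 589 540 445 538 618 628 629 631 631 629 636]
260 [662 659 667 654 541 267 168 189 186 202 192 196 212 365 602 624 624 623] [674 671 670 669 673 666 636 340 269 283 273 265 267 297 459 615 625 620
 624 621 621]
270 [652 654 659 656 630 299 190 182 199 182 194 194 219 351 590 615 614 619] [670 662 597 589 593 592 565 325 250 262 269 266 271 292 461 613 622 624
 620 621 618]
280 [658 654 660 660 629 294 187 193 192 189 190 192 211 336 578 618 616 611] [662 601 595 594 588 589 579 343 266 264 268 264 270 296 462 618 632 630
 630 627 621]
```

View pics/c3.png

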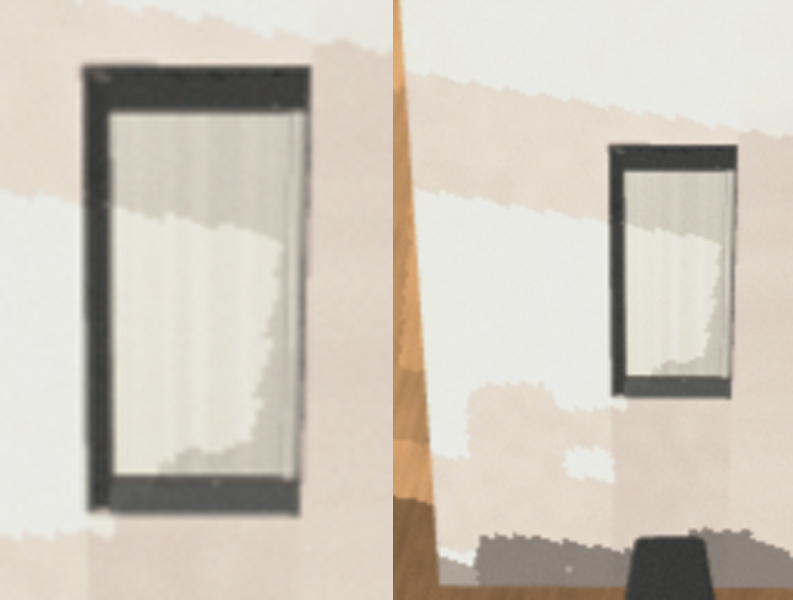

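Run:
```python
from h import *
import pickle
c,s=pickle.load(open('w3.pkl','rb'));im=cv2.imread('pics/w3.png').astype(float);b=im[:,:,0]
def edge(v,lo,hi,sgn):
    g=np.diff(v[lo:hi])*sgn;i=g.argmax();w=np.clip(g[max(0,i-2):i+3],0,None);return lo+max(0,i-2)+(w*np.arange(len(w))).sum()/w.sum()+.5
L=[(edge(b[r],180,205,1),r) for r in range(20,185,15)]
Rr=[(edge(b[r],340,372,-1),r) for r in range(20,185,15)]
N=[(x,edge(b[:,x],180,200,-1)) for x in range(205,250,8)]+[(x,edge(b[:,x],180,200,-1)) for x in range(292,345,8)]
w=lambda l:np.array([plane(c,p,.12)[:2] for p in l])
def line(P):
    v=cv2.fitLine(P.astype(np.float32),cv2.DIST_HUBER,0,.001,.001).ravel();v=v.astype(float);n=np.array([-v[1],v[0]]);return v,np.abs((P-v[2:])@n).max()
m=np.array([[250.0,46.7],[291.6,46.7],[250.7,128.5],[289.5,129]])
M=w(m);print('mouth corners',M.round(4),'sizes',np.linalg.norm(M[1]-M[0]),np.linalg.norm(M[3]-M[2]),np.linalg.norm(M[2]-M[0]),np.linalg.norm(M[3]-M[1]))
for n,l in(('L',L),('R',Rr),('N',N)):
    v,e=line(w(l));print(n,np.arctan(v[1]/v[0])*57.3,e,v[2:])
l=[line(w(x))[0] for x in(L,Rr,N)]
# yaw from L,R (along y axis): 
yaws=[np.arctan2(-v[0]*np.sign(v[1]),abs(v[1])) for v in l[:2]]+[np.arctan(l[2][1]/l[2][0])];print('yaws',np.degrees(yaws))
y=np.mean(yaws);ex=np.array([np.cos(y),np.sin(y)]);ey=np.array([-ex[1],ex[0]])
print('x extents',l[0][2:]@ex,l[1][2:]@ex,'width',(l[1][2:]-l[0][2:])@ex)
ox=((l[0][2:]@ex+.075)+(l[1][2:]@ex-.085))/2;oy=l[2][2:]@ey+.1
print('origin from edges',ox*ex+oy*ey)
q=M@np.c_[ex,ey];print('mouth local wrt edges',(q-[ox,oy]).round(4))
R=cv2.Rodrigues(s['orientation'])[0];print('tool yaw',np.degrees(np.arctan2(R[1,1],R[0,1])))
```

```text
mouth corners [[0.476  0.2736]
 [0.5122 0.2864]
 [0.4999 0.2042]
 [0.5364 0.2167]] sizes 0.03840457351037739 0.03860818794017009 0.07333668307966719 0.07380967073567853
L -70.84701252634122 6.968742109067749e-05 [0.43137249 0.21874462]
R -70.87225036095347 0.00017489179148873302 [0.58482414 0.26543677]
N 20.012954034899366 0.007248541194247132 [0.54302877 0.15293379]
yaws [19.15820578 19.1329698  20.01147996]
x extents 0.4795763341014424 0.639820558116798 width 0.16024422401535574
origin from edges [0.50195226 0.24448271]
mouth local wrt edges [[-0.0148  0.036 ]
 [ 0.0236  0.0361]
 [-0.0154 -0.0373]
 [ 0.0232 -0.0377]]
tool yaw 19.579893183752255
```

Run:
```python
from h import *
import pickle
c,s=pickle.load(open('w3.pkl','rb'));im=cv2.imread('pics/w3.png').astype(int).sum(2)
for r in (180,190,205): print(r,im[r,250:290])
print(im[165:185,266],im[165:185,274])
a=np.radians(19.58);ex=np.array([np.cos(a),np.sin(a)]);ey=np.array([-ex[1],ex[0]])
t=s['tool_pos'];f=np.r_[t[:2],t[2]-.1046]
P=[np.r_[f[:2]+sx*.01*ex+.03*ey,f[2]+.008] for sx in(-1,1)]+[np.r_[f[:2]+sx*.01*ex+.03*ey,f[2]+.14] for sx in(-1,1)]+[np.r_[f[:2]+.0285*ey,f[2]]]
print(proj(c,P))
p=proj(c,[np.r_[.50235,.2439,.12]+np.r_[ey*0,0]]);print(p)
```

```text
180 [396 381 378 378 397 385 370 288 213 174 174 172 179 176 171 168 173 173
 170 164 174 177 169 174 176 172 168 163 169 167 161 188 342 381 383 386
 379 380 380 389]
190 [371 354 357 359 357 309 214 183 182 175 173 173 168 173 174 175 176 176
 170 177 169 171 175 173 173 173 176 170 175 176 174 172 166 220 348 377
 376 377 386 383]
205 [299 297 294 224 194 173 176 173 182 177 173 173 177 173 174 173 177 178
 168 181 179 169 169 176 177 173 174 178 179 174 172 175 162 175 167 171
 226 292 293 290]
[616 619 619 613 623 619 618 623 594 333 192 179 175 174 170 173 173 178
 173 177] [621 624 625 622 629 624 626 629 600 334 188 170 169 177 176 176 176 169
 173 173]
[[257.98167136 173.06188775]
 [281.12025782 173.04956904]
 [247.27528051 230.15845651]
 [291.15919648 230.14425755]
 [269.56220308 172.94625656]]
[[266.27405317  89.22422736]]
```

Request:
arm_command(
  deltas=[
    [[-0.7,1.8,0,0,0,-0.43],[-0.9,2.4,0,0,0,0],[-0.9,2.4,0,0,0,0],[-0.7,1.8,0,0,0,0],[-0.5,1.08,0,0,0,0],[0,0,-1.0,0,0,0],[0,0,-1.0,0,0,0],[0,0,-0.8,0,0,0],[0,0,0,0,0,0],[0,0,0,0,0,0],[0,0,0,0,0,0]],
  ],
)

```text
t: 6.43
tool_pos: [0.5023, 0.2451, 0.2416]
orientation: [-1.82, -2.561, 0.0]
force: [-0.5, 0.1, -1.3]
opening: 0.0198
gripper_force: 50.0
```

Run:
```python
from h import *
s=monitor.read_state();R=cv2.Rodrigues(s['orientation'])[0]
print(s['t'],s['tool_pos'],np.degrees(np.arctan2(R[1,1],R[0,1])),R[:,2],s['force'])
sc=eyes.read_camera('scene');sd=eyes.read_camera('side')
cv2.imwrite('pics/sc4.png',sc);cv2.imwrite('pics/sd4.png',sd)
cv2.imwrite('pics/c4.png',np.hstack([cv2.resize(sc[100:250,310:460],(400,400),interpolation=2),cv2.resize(sd[60:210,160:310],(400,400),interpolation=2)]))
```

```text
6.4333 [0.50228953 0.2451147  0.24157551] 19.20820665764932 [-2.00653288e-04 -2.04438861e-04 -9.99999959e-01] [-0.51652725  0.13674733 -1.31668477]
```

View pics/c4.png

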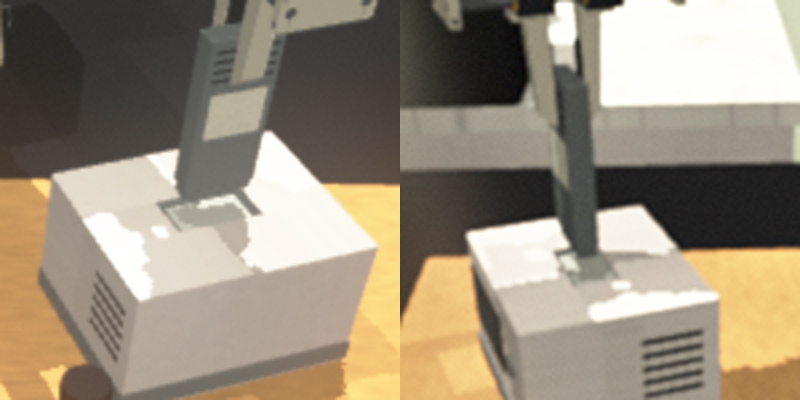

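The cartridge hangs over the slot, square to it (foot just above the mouth in both views). Now I descend through the flap.

Request:
arm_command(
  deltas=[
    [[0,-0.03,-0.3,0,0,0],[0,0,-0.3,0,0,0],[0,0,-0.3,0,0,0],[0,0,-0.3,0,0,0],[0,0,-0.25,0,0,0],[0,0,-0.2,0,0,0],[0,0,-0.2,0,0,0],[0,0,-0.2,0,0,0],[0,0,-0.2,0,0,0],[0,0,-0.2,0,0,0]],
  ],
)

```text
t: 7.37
tool_pos: [0.5021, 0.2456, 0.2174]
orientation: [1.818, 2.562, 0.0]
force: [-1.4, -0.9, 2.4]
opening: 0.0197
gripper_force: 50.0
```

Request:
arm_command(
  deltas=[
    [[0,0,-0.2,0,0,0],[0,0,-0.2,0,0,0],[0,0,-0.2,0,0,0],[0,0,-0.2,0,0,0],[0,0,-0.2,0,0,0],[0,0,-0.2,0,0,0]],
  ],
)

```text
t: 7.87
tool_pos: [0.5017, 0.2454, 0.2048]
orientation: [-1.818, -2.562, 0.001]
force: [-1.9, 0.5, 1.7]
opening: 0.0199
gripper_force: 50.0
```

Request:
arm_command(
  deltas=[
    [[0,-0.05,-0.2,0,0,0],[0,0,-0.2,0,0,0],[0,0,-0.2,0,0,0],[0,0,-0.2,0,0,0],[0,0,-0.2,0,0,0],[0,0,-0.2,0,0,0],[0,0,-0.2,0,0,0],[0,0,-0.1,0,0,0],[0,0,0,0,0,0]],
  ],
)

```text
t: 8.62
tool_pos: [0.5015, 0.2449, 0.1894]
orientation: [-1.818, -2.561, 0.002]
force: [-2.9, -1.4, -1.9]
opening: 0.0194
gripper_force: 50.0
```

Run:
```python
from h import *
s=monitor.read_state();print(s['t'],s['tool_pos'],s['force'],s['wrist_torque'])
```

```text
8.6167 [0.50153557 0.24485142 0.18940204] [-2.92093996 -1.4100433  -1.89086808] [-0.23820033  0.77192898 -0.0338872 ]
```

Request:
arm_command(
  deltas=[
    [[0.05,0,-0.15,0,0,0],[0,0,-0.15,0,0,0],[0,0,-0.15,0,0,0],[0,0,-0.15,0,0,0],[0,0,-0.15,0,0,0],[0,0,-0.15,0,0,0]],
  ],
)

```text
t: 9.12
tool_pos: [0.5026, 0.245, 0.1812]
orientation: [1.818, 2.562, 0.0]
force: [-2.1, -0.9, 1.2]
opening: 0.0196
gripper_force: 50.0
```

Request:
arm_command(
  deltas=[
    [[0,0,-0.12,0,0,0],[0,0,-0.12,0,0,0],[0,0,-0.12,0,0,0],[0,0,-0.12,0,0,0],[0,0,-0.12,0,0,0]],
  ],
)

```text
t: 9.53
tool_pos: [0.5024, 0.245, 0.1749]
orientation: [-1.818, -2.562, 0.0]
force: [-2.5, -0.9, -1.0]
opening: 0.0199
gripper_force: 50.0
```

Request:
arm_command(
  deltas=[
    [[0,0,-0.12,0,0,0],[0,0,-0.12,0,0,0],[0,0,-0.12,0,0,0],[0,0,-0.12,0,0,0],[0,0,-0.12,0,0,0]],
  ],
)

```text
t: 9.95
tool_pos: [0.5025, 0.245, 0.169]
orientation: [1.818, 2.562, 0.0]
force: [-2.9, -1.2, -0.4]
opening: 0.0198
gripper_force: 50.0
```

Request:
arm_command(
  deltas=[
    [[0,0,-0.1,0,0,0],[0,0,-0.1,0,0,0],[0,0,-0.1,0,0,0],[0,0,-0.1,0,0,0],[0,0,-0.1,0,0,0],[0,0,-0.1,0,0,0],[0,0,-0.1,0,0,0],[0,0,-0.1,0,0,0]],
  ],
)

```text
t: 10.62
tool_pos: [0.5025, 0.245, 0.161]
orientation: [1.818, 2.562, 0.0]
force: [-2.7, -1.3, -1.2]
opening: 0.0196
gripper_force: 50.0
```

Request:
arm_command(
  deltas=[
    [[0,0,-0.07,0,0,0],[0,0,-0.07,0,0,0],[0,0,-0.07,0,0,0],[0,0,-0.07,0,0,0]],
  ],
)

```text
t: 10.95
tool_pos: [0.5025, 0.245, 0.1583]
orientation: [-1.818, -2.562, -0.0]
force: [-2.6, -1.4, -0.6]
opening: 0.0197
gripper_force: 50.0
```

Request:
arm_command(
  deltas=[
    [[0,0,-0.07,0,0,0],[0,0,-0.07,0,0,0],[0,0,-0.07,0,0,0],[0,0,-0.07,0,0,0]],
  ],
)

```text
t: 11.28
tool_pos: [0.5025, 0.245, 0.1554]
orientation: [-1.818, -2.562, 0.0]
force: [-1.7, -0.5, -1.3]
opening: 0.0196
gripper_force: 50.0
```

Request:
arm_command(
  deltas=[
    [[0,0,-0.07,0,0,0],[0,0,-0.07,0,0,0],[0,0,-0.07,0,0,0],[0,0,-0.07,0,0,0]],
  ],
)

```text
t: 11.62
tool_pos: [0.5025, 0.245, 0.1527]
orientation: [-1.818, -2.562, -0.0]
force: [-2.2, -2.2, -0.6]
opening: 0.0197
gripper_force: 50.0
```

Request:
arm_command(
  deltas=[
    [[0,0,-0.07,0,0,0],[0,0,-0.07,0,0,0],[0,0,-0.07,0,0,0],[0,0,-0.07,0,0,0]],
  ],
)

```text
t: 11.95
tool_pos: [0.5025, 0.245, 0.1499]
orientation: [1.818, 2.562, 0.0]
force: [-2.4, -1.2, -1.2]
opening: 0.0195
gripper_force: 50.0
```

Request:
arm_command(
  deltas=[
    [[0,0,-0.06,0,0,0],[0,0,-0.06,0,0,0],[0,0,-0.06,0,0,0],[0,0,-0.06,0,0,0]],
  ],
)

```text
t: 12.28
tool_pos: [0.5025, 0.245, 0.1475]
orientation: [1.818, 2.562, 0.0]
force: [-1.5, -0.9, -0.1]
opening: 0.0198
gripper_force: 50.0
```

Request:
arm_command(
  deltas=[
    [[0,0,-0.06,0,0,0],[0,0,-0.06,0,0,0],[0,0,-0.06,0,0,0],[0,0,-0.06,0,0,0]],
  ],
)

```text
t: 12.62
tool_pos: [0.5026, 0.2451, 0.1456]
orientation: [1.818, 2.562, 0.0]
force: [-3.9, -1.2, 4.5]
opening: 0.0196
gripper_force: 50.0
```

Request:
arm_command(
  deltas=[
    [[0,0,-0.06,0,0,0],[0,0,-0.06,0,0,0],[0,0,-0.06,0,0,0],[0,0,-0.06,0,0,0]],
  ],
)

```text
t: 12.95
tool_pos: [0.5026, 0.2451, 0.1428]
orientation: [1.818, 2.562, 0.0]
force: [-3.8, -1.4, 4.1]
opening: 0.0197
gripper_force: 50.0
```

Request:
arm_command(
  deltas=[
    [[0,0,-0.05,0,0,0],[0,0,-0.05,0,0,0],[0,0,-0.05,0,0,0]],
  ],
)

```text
t: 13.2
tool_pos: [0.5026, 0.245, 0.1412]
orientation: [1.818, 2.562, 0.0]
force: [-3.3, -0.8, 4.1]
opening: 0.0195
gripper_force: 50.0
```

Request:
arm_command(
  deltas=[
    [[0,0,-0.04,0,0,0],[0,0,-0.04,0,0,0],[0,0,-0.04,0,0,0]],
  ],
)

```text
t: 13.45
tool_pos: [0.5025, 0.245, 0.14]
orientation: [1.818, 2.562, 0.0]
force: [-3.7, -0.8, 4.5]
opening: 0.0198
gripper_force: 50.0
```

Request:
arm_command(
  deltas=[
    [[0,0,-0.03,0,0,0],[0,0,-0.03,0,0,0]],
  ],
)

```text
t: 13.62
tool_pos: [0.5026, 0.245, 0.1394]
orientation: [1.818, 2.562, 0.0]
force: [-3.3, -2.2, 2.4]
opening: 0.0198
gripper_force: 50.0
```

Request:
arm_command(
  deltas=[
    [[0,0,-0.03,0,0,0],[0,0,-0.03,0,0,0]],
  ],
)

```text
t: 13.78
tool_pos: [0.5025, 0.245, 0.1388]
orientation: [1.818, 2.562, 0.0]
force: [-2.8, -0.2, 2.6]
opening: 0.0199
gripper_force: 50.0
```

Request:
arm_command(
  deltas=[
    [[0,0,-0.03,0,0,0],[0,0,-0.03,0,0,0]],
  ],
)

```text
t: 13.95
tool_pos: [0.5026, 0.245, 0.1382]
orientation: [1.818, 2.562, 0.0]
force: [-3.5, -1.2, 3.4]
opening: 0.0197
gripper_force: 50.0
```

Request:
arm_command(
  deltas=[
    [[0,0,-0.03,0,0,0],[0,0,-0.02,0,0,0]],
  ],
)

```text
t: 14.12
tool_pos: [0.5026, 0.2451, 0.1381]
orientation: [1.818, 2.562, 0.0]
force: [-3.9, -2.1, 6.7]
opening: 0.0197
gripper_force: 50.0
```

Request:
arm_command(
  deltas=[
    [[0,0,-0.03,0,0,0],[0,0,-0.02,0,0,0]],
  ],
)

```text
t: 14.28
tool_pos: [0.5027, 0.2451, 0.1381]
orientation: [1.818, 2.562, 0.001]
force: [-5.1, -1.8, 10.7]
opening: 0.0194
gripper_force: 50.0
```

It's at the stop: z has stalled while the force climbs. One more slight press, held.

Request:
arm_command(
  deltas=[
    [[0,0,-0.03,0,0,0],[0,0,0,0,0,0],[0,0,0,0,0,0],[0,0,0,0,0,0]],
  ],
)

```text
t: 14.62
tool_pos: [0.5027, 0.2451, 0.1381]
orientation: [1.818, 2.562, 0.001]
force: [-6.2, -1.9, 10.0]
opening: 0.0196
gripper_force: 50.0
```

Request:
arm_command(
  deltas=[
    [[0,0,0.05,0,0,0],[0,0,0,0,0,0],[0,0,0,0,0,0],[0,0,0,0,0,0],[0,0,0,0,0,0],[0,0,0,0,0,0],[0,0,0,0,0,0],[0,0,0,0,0,0]],
  ],
  gripper=0.3,
)

```text
t: 15.28
tool_pos: [0.5025, 0.245, 0.1374]
orientation: [1.818, 2.562, 0.0]
force: [-0.8, 0.3, -0.1]
opening: 0.0601
gripper_force: 0.0
```

Request:
arm_command(
  deltas=[
    [[0,0,0.5,0,0,0],[0,0,1.5,0,0,0],[0,0,2.5,0,0,0],[0,0,3,0,0,0],[0,0,3,0,0,0],[0,0,2,0,0,0],[-0.3,-1,0,0,0,0],[0,0,0,0,0,0],[0,0,0,0,0,0],[0,0,0,0,0,0]],
  ],
)

```text
t: 16.12
tool_pos: [0.4988, 0.2347, 0.2608]
orientation: [-1.818, -2.56, 0.003]
force: [-0.1, -0.7, -0.1]
opening: 0.0601
gripper_force: 0.0
```

Run:
```python
from h import *
s=monitor.read_state();print(s['t'],s['tool_pos'],s['opening'])
sc=eyes.read_camera('scene');sd=eyes.read_camera('side')
cv2.imwrite('pics/c5.png',np.hstack([cv2.resize(sc[100:250,310:460],(400,400),interpolation=2),cv2.resize(sd[60:210,160:310],(400,400),interpolation=2)]))
c=cam('scene');d=cam('side');a=np.radians(19.15);M=np.array([[np.cos(a),-np.sin(a),0],[np.sin(a),np.cos(a),0],[0,0,1]])
P=np.array([[x,y,.14] for x in(-.01,.01) for y in(-.03,.03)])@M.T+[.50235,.2439,.0335]
print(((proj(c,P)-[310,100])*400/150).round(),((proj(d,P)-[160,60])*400/150).round()+[400,0])
```

```text
16.1167 [0.4987948  0.23473612 0.2608113 ] 0.06012719576013167
[[172. 149.]
 [243. 135.]
 [184. 164.]
 [256. 150.]] [[572. 220.]
 [553. 193.]
 [597. 216.]
 [576. 189.]]
```

View pics/c5.png

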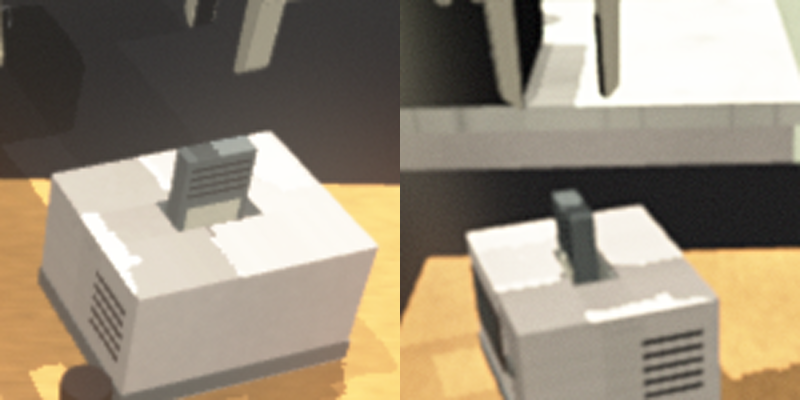

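The cartridge stands upright in the slot. Its top lies where the home pose predicts in both views (scene crop about 172–256, 135–164), and the gripper is clear.

```bash
python3 -c "
from plant import ticket;print(ticket.close_job())"
```

```text
the job is handed in; nothing more can be done
None
```

I loaded the cartridge into the analyser until the cradle stopped, with wrist force readings of about 11 N, then let go. It stands upright in the slot, and I handed the job in at about 16 s; no verdict was shown.

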